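# Shut the tilt-out bin and click its slide latch into the notch

### The arm

A 6-joint arm with a two-finger parallel gripper is mounted at the origin on the work surface. World frame = base frame: x ahead of the robot, y to its left, z up, the work surface at z = 0. Lengths are in m, angles in rad, forces in N, time in s.
With the tool pointing down it reaches from about 0.375 to 0.9 m from the base axis. Payload 3.1 kg.
Tool frame: the origin (TCP) lies on the centre line of the jaws, within the pads' length; the fingertips stand 11 mm ahead of it and the grasp point (between the pads) lies 8 mm behind it; x points along the fingers, y is the direction in which the jaws open and shut, and the axes are right-handed (so a half turn about x gives the same grasp; the last joint's range is limited). The gripper opens to 87 mm and grips with 3 to 60 N. Pads are 19 mm wide; open, the fingers measure 117 mm over their backs; the gripper's body (75 mm by 190 mm) begins 51 mm behind the grasp point.
Start: joints at [-1.484, 0.527, 1.433, -0, 1.181, -0.178], TCP at [0.164, -0.603, 0.234] pointing down, gripper open.
Joint ranges: [-3.08, 3.08], [-0.75, 2.2], [0.22, 2.44], [-1.43, 4.57], [0, 2.65], [-2.85, 2.85]. Speed limits (rad/s): [2.79, 2.79, 3.14, 3.14, 3.14, 3.14].

### API

Orientations are given as a unit quaternion [x, y, z, w].
In Python, from rig import robot, camera, camera_info gives the robot as it stands.
- The arm moves only by the shell command python3 -m inch 'ROWS' [FORCE]. ROWS is JSON, a list that holds one entry, the list of rows, each a list of 5 numbers: the shift along the tool's x, y, z in cm, then the turn about the tool's x in rad, then the opening, from 0 (shut) to 1 (fully open). A call has 1 to 8 rows; each row shifts and turns the pose as measured when the row begins, along the tool's axes as they then stand; what a row does not reach is not made up. A row lasts 1/12 s, in which the tool goes at most 41.7 mm and 7.16 degrees, less where a joint would pass 70% of its speed; a pose out of reach is approached as far as the arm can. A call with a gripper value outside its range is refused whole. The fingers move at their own pace and stop on an object; FORCE is the grip in N (left out, the last holds). Time passes only in rows, so rows that do not move let the fingers close. It gives the time, the measured TCP pose, the force and the opening at its end, in the units of the state.
- robot.get_obs(): the state, without advancing time (a new reading comes with each control period).
- camera(name): name is "scene" or "top" or "wrist"; returns the picture (420x560x3 uint8, red, green, blue); there is no depth.
- camera_info(name): a dict with "camera_matrix" (3x3 intrinsics, pixels), "rvec" (rotation vector, rad) and "tvec" (3), from world to camera coordinates, as OpenCV has them. Camera axes: x right, y down, z forward; pixel columns grow to the right and rows downward; lengths in m; the calibration is good to about 2 mm. The wrist camera is an equidistant fisheye: a pixel r from the principal point sees the ray r / f radians off the axis. A picture is of the moment at which its call begins: read the wrist's pose just before it. camera_info takes no time and is no camera call; for the wrist camera it gives the pose at the moment of the call.
- robot.hand_in(): hands the job in, once; it reports no verdict.
The state is a dict: "time": time; "q": joint angles; "joint_velocities": joint speeds; "joint_torque": joint torques, N m; "position": TCP position; "tool_rot": TCP orientation; "ft_force": force on the tool from outside, world axes, zero at the start; "moment": the same for the moment, N m; "grip_width": finger opening in m.
Only numpy, scipy, OpenCV 4.12 (cv2) and the standard library are available. Lean on these libraries where they do the work, as an engineer would, in place of code of your own. Each camera call takes 0.05 s, during which the arm holds its last target. There are 200 camera calls.

### The job

The tilt-out bin of the white storage box hangs open: push it fully shut with the fingertips, then push the latch on top of the box along its rail, across in front of the bin, until its spring pin drops into the notch in the rail, and do not run it past the notch. Only push: do not pinch the latch between the fingers, leave the bin shut and let go at the end. Leave the cups, saucer, candy tray, kettle, tea tin and spoon where they stand.

Things in the scene. Friction and masses are not known exactly. Their poses are not given: they have to be found in the camera images.
- storage_box: White plastic box fixed to the table, 150 (x) x 300 (y) x 150 (z) mm. Origin: centre of its underside, z up. Its front looks to its own -x, at x = -75 mm; the latch travels along its +y. A steel rail 12 mm wide runs along y on its top at x = +50, upper edge at z = 164 mm. The bin fills the front from y = -68 to +133; from y = -150 to -72 the front is a fixed panel.
- bin (a joint): Tilt-out bin, grey plastic, 201 mm wide, 125 mm high. Hinged along its lower front edge (storage_box frame x = -70, z = 12 mm, axis along y). Angle in rad: 0 fully shut (front panel flush with the box front, hard stop), larger = top tilted out towards storage_box -x, at most 0.7. The stiff hinge (about 0.22 N m, some 2 to 3 N at the lip) keeps the bin where it is left.
- bin_lip (a point): Centre of the front face of the bin's lip, a bar 100 mm long in y, 20 mm high, standing 18 mm proud of the bin's front panel near its top. Fixed to the bin; shut, it lies at storage_box x = -93, y = +80, z = 117 mm. Pushing it towards storage_box +x shuts the bin.
- latch (a joint): Grey slide latch on the box top, slides to storage_box +y. Value in m: starts at 0 to 0.03, in the notch 0.109 to 0.114, hard stop 0.14. Takes about 4 to 6 N, then 7 to 8 N up a 12 mm long, 3 mm high ramp ending at the notch (from about 0.09); then the force dips to nothing and the latch snaps a few mm ahead of the finger. About 15 to 20 N drives it out over the far edge; it can hardly go back.
- latch_tongue (a point): Middle of the latch's tongue, a plate 24 mm wide hanging 22 mm down in front of the box, 5 mm clear of its front face. It moves with the latch; in the notch it stands before the bin and keeps it shut, so the bin must be shut first.
- latch_push (a point): Centre of the latch's push face, upright, 96 mm wide (storage_box x) and 34 mm high, looking to storage_box -y, 2 to 36 mm above the box top. At latch value q (mm) it lies at storage_box x = -18, y = -135 + q, z = 169 mm. Push it to +y; behind it the latch slopes away over 54 mm. Beside it, at x = +50, is the pin's sleeve (top at z = 190 mm) and pin head (203 mm).
- pin (a joint): Spring-loaded steel pin in a sleeve on the latch, ball foot of 7 mm radius riding on the rail. Height in m: 0 on the plain rail, up to +0.003 on the ramp, -0.003 when dropped into the notch.
- notch (a point): Middle of the notch, a gap 14 mm long and 3 mm deep in the top edge of the rail, at storage_box x = +50, y = -5, z = 164 mm; a small white tab stands behind it.
- cup_front: Glass cup, 68 mm wide, 75 mm tall, in front of the fixed panel of the box, not to be disturbed. Origin: centre of its underside.
- cup_side: Glass cup of the same size, to the left of the box, not to be disturbed. Origin: centre of its underside.
- saucer: White melamine saucer, 140 mm wide, 16 mm high, in front of the bin, not to be disturbed. Origin: centre of its underside.
- candy_tray: Empty lotus-shaped candy tray, about 230 mm wide, 45 mm high, on the right, not to be disturbed. Origin: centre of its underside.
- kettle: White ceramic kettle, 150 mm wide with spout, 171 mm tall, on a 70 mm high stand on the left, not to be disturbed. Origin: centre of its underside.
- tea_tin: Round tea tin, 76 mm wide, 120 mm tall, to the right of the box, not to be disturbed. Origin: centre of its underside.
- spoon: Steel spoon 140 mm long, lying at the left front, not to be disturbed. Origin: near its middle.

How it is judged:
By the outcome, as a careful person would: the job done as asked, in the order asked, and still so for the second after the job is handed in, with the robot touching nothing.
It also fails if it takes over 53 s, if anything falls off the work surface, if the arm or the gripper's body presses on something with over 40 N, if the wrist force passes 120 N, or if a joint passes its speed limit or range.

## Working session

There is one attempt and no reset: what is moved stays moved. The work goes in short steps, Python scripts to look and compute and a shell command to move; the robot and the scene stay as the last step left them, time stands still between calls to the robot, and variables do not carry over. Pictures are saved under pics/ and viewed, about 8 in all and at most 12, crops included, and the job is handed in when it is done.

```bash
mkdir -p pics; ls
python3 - <<'E'
from rig import robot,camera,camera_info
import cv2,numpy as np
o=robot.get_obs();print(o)
for n in("scene","top"):
    im=camera(n);cv2.imwrite(f"pics/{n}0.png",im[:,:,::-1]);i=camera_info(n)
    print(n,{k:np.round(v,4).tolist() for k,v in i.items()})
E
```

```text
pics
{'time': 0.0, 'q': array([-1.48348070e+00,  5.28477473e-01,  1.43389307e+00,  4.58066576e-05,
        1.18138729e+00, -1.78483840e-01]), 'joint_velocities': array([ 0.00025678,  0.00197569,  0.00191491, -0.00048198,  0.00045042,
       -0.00017412]), 'joint_torque': array([-6.30004033e-04, -4.40043712e+01, -1.76593530e+01,  6.32363674e-02,
        5.82431629e-02, -1.59167607e-04]), 'position': array([ 0.16416376, -0.60232847,  0.2325676 ]), 'tool_rot': array([ 0.70092164,  0.09445577, -0.70082195,  0.09292772]), 'ft_force': array([-0.16902153, -0.47344045, -0.01217968]), 'moment': array([ 0.01045558, -0.00310322, -0.02373663]), 'grip_width': 0.08705027291287336}
scene {'camera_matrix': [[536.7262, 0.0, 277.4674], [0.0, 536.7262, 208.6194], [0.0, 0.0, 1.0]], 'rvec': [1.9198, 1.676, -0.5844], 'tvec': [-0.1158, -0.3122, 2.3499]}
top {'camera_matrix': [[411.9683, 0.0, 279.6122], [0.0, 411.9683, 212.0176], [0.0, 0.0, 1.0]], 'rvec': [2.1575, -2.2124, 0.0683], 'tvec': [0.0535, 0.5288, 1.2909]}
```

View pics/scene0.png

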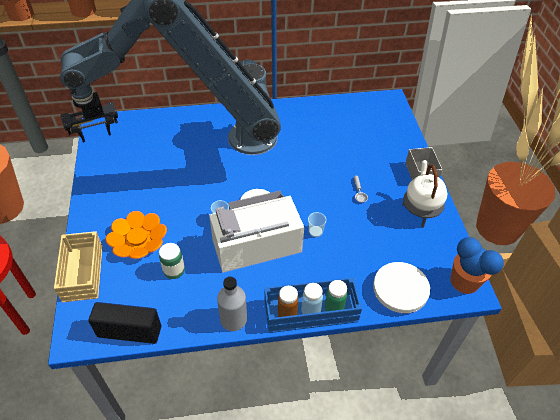

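View pics/top0.png

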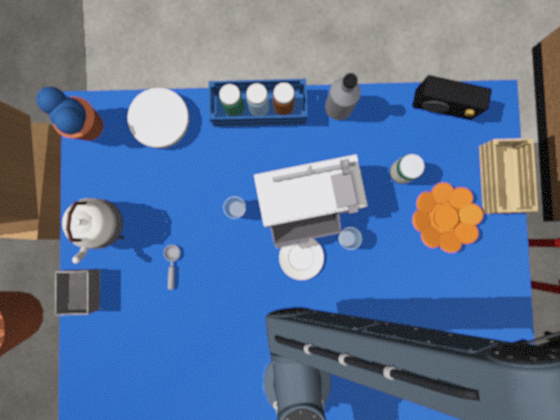

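The box sits around (310,190) in the top view with the latch at its right end (345,185) and the bin open toward the robot. The cup is at (350,238) and the saucer at (302,258). I'll enlarge both views to measure.

Run:
```python
import cv2,numpy as np
a=cv2.imread("pics/top0.png")[140:290,240:440];b=cv2.imread("pics/scene0.png")[175:275,195:335]
a=cv2.resize(a,(800,600),interpolation=cv2.INTER_CUBIC);b=cv2.resize(b,(784,560),interpolation=cv2.INTER_CUBIC)
cv2.imwrite("pics/a.png",a);cv2.imwrite("pics/b.png",b)
```

```text
(no output)
```

View pics/a.png

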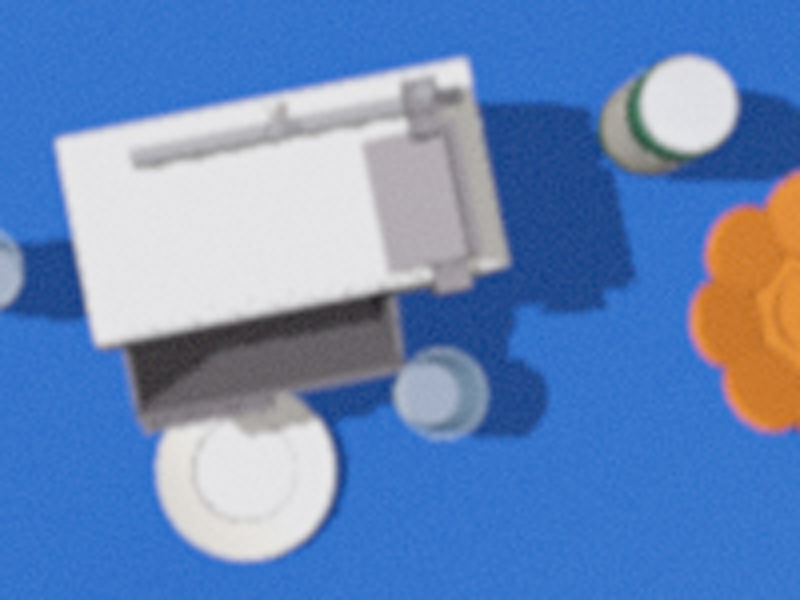

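View pics/b.png

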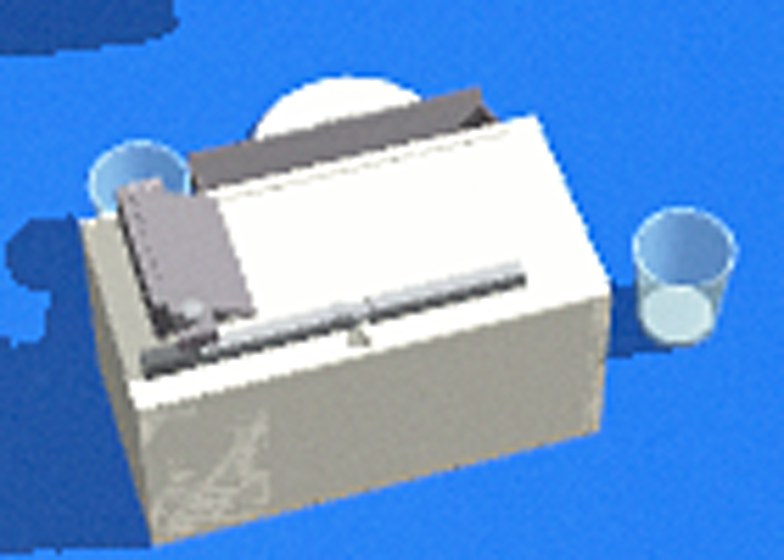

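The views show the box corners clearly. I'll fit the box pose and estimate the latch value, bin angle and cup positions.

```bash
cat > h.py <<'E'
from rig import robot,camera,camera_info
import cv2,numpy as np
from scipy.optimize import least_squares
from scipy.spatial.transform import Rotation as R
def proj(n,P):
    i=camera_info(n);return cv2.projectPoints(np.atleast_2d(P).astype(float),i["rvec"],i["tvec"],i["camera_matrix"],None)[0][:,0]
def B(p,pts):
    pts=np.atleast_2d(pts);c,s=np.cos(p[2]),np.sin(p[2]);return np.c_[p[0]+c*pts[:,0]-s*pts[:,1],p[1]+s*pts[:,0]+c*pts[:,1],pts[:,2]]
def atz(n,uv,z):
    return least_squares(lambda a:(proj(n,[a[0],a[1],z])[0]-uv),[.6,-.1]).x
def inv(p,w):
    c,s=np.cos(p[2]),np.sin(p[2]);d=np.array(w[:2])-p[:2];return np.array([c*d[0]+s*d[1],-s*d[0]+c*d[1]])
ca=lambda c:(np.array(c)+.5)/4-.5+[240,140]
cb=lambda c:(np.array(c)+.5)/5.6-.5+[195,175]
E
cat > m.py <<'E'
from h import *
T=ca([(57,138),(468,58),(508,266),(97,345)]);TP=np.array([(75,150,150),(75,-150,150),(-75,-150,150),(-75,150,150)])/1e3
S=cb([(540,118),(608,290),(137,405),(80,220),(155,545),(600,432)]);SP=np.array([(-75,150,150),(75,150,150),(75,-150,150),(-75,-150,150),(75,-150,0),(75,150,0)])/1e3
f=lambda p:np.r_[proj("top",B(p,TP))-T,proj("scene",B(p,SP))-S].ravel()
r=least_squares(f,[.6,-.1,-.2]);p=r.x;np.save("p.npy",p);print("box",p,np.round(r.fun,1))
for c in [(470,255),(445,130)]: print("push top edge top",inv(p,atz("top",ca(c),.186)))
for c in [(118,188),(158,335)]: print("push top edge scene",inv(p,atz("scene",cb(c),.186)))
print("notch tab",inv(p,atz("top",ca((280,118)),.164)))
for th in np.arange(.2,.75,.1):
    P=[]
    for y in(-68,133):
        x,z=0,125;P.append([-70-5*np.cos(th)-z*np.sin(th),y,12+z*np.cos(th)-5*np.sin(th)])
    u=(proj("top",B(p,np.array(P)/1e3))+.5-[240,140])*4;print(round(th,1),u.round().tolist())
print("cup_front",atz("top",ca((441,393)),.075),inv(p,atz("top",ca((441,393)),.075)),"scene",inv(p,atz("scene",cb((140,182)),.075)))
print("saucer",inv(p,atz("top",ca((247,470)),.016)),"tin",inv(p,atz("top",ca((689,105)),.12)))
print("lip closed",B(p,[-.093,.08,.117]),"push",B(p,[-.018,-.135,.169]))
print(R.from_quat(robot.get_obs()["tool_rot"]).as_matrix().round(3))
E
python3 m.py
```

```text
box [ 0.58128976 -0.04632307  0.16491556] [-1.   0.5 -1.4  0.9 -0.8 -0.1 -1.3  0.  -1.6 -0.1 -0.1  0.7 -0.9  0.9
 -0.8  0.4 -1.2  0.4 -0.8  0.3]
push top edge top [-0.06469316 -0.12021902]
push top edge top [ 0.02411398 -0.12070613]
push top edge scene [-0.06447732 -0.12264774]
push top edge scene [ 0.05236138 -0.1261548 ]
notch tab [ 0.05758401 -0.0118395 ]
0.2 [[396.0, 323.0], [123.0, 376.0]]
0.3 [[399.0, 339.0], [126.0, 392.0]]
0.4 [[401.0, 355.0], [129.0, 408.0]]
0.5 [[403.0, 370.0], [132.0, 423.0]]
0.6 [[404.0, 384.0], [135.0, 436.0]]
0.7 [[405.0, 397.0], [138.0, 449.0]]
cup_front [ 0.44245014 -0.1703058 ] [-0.15731   -0.0995074] scene [-0.15703564 -0.09392783]
saucer [-0.1894597  0.0532694] tin [ 0.01686151 -0.31367496]
lip closed [[0.47641804 0.01732379 0.117     ]] push [[ 0.5856968  -0.18244646  0.169     ]]
[[-0.     0.263 -0.965]
 [ 0.002 -0.965 -0.263]
 [-1.    -0.002 -0.   ]]
```

Box pose is (0.581, -0.046, yaw 0.165), with latch q at about 13 mm and bin angle at about 0.5. The sizes agree, so I'll shut the fingers, align the yaw and go to the bin front.

```bash
python3 -m inch '[[[0,-2.4,-3.5,0,0],[0,-2.4,-3.5,0,0],[0,-2.4,-3.5,0,0],[0,-2.4,-3.5,0,0],[0,-2.4,-3.5,0,0],[0,-2.4,-3.5,0,0],[0,-2.4,-3.5,0,0],[0,-1.2,-3.5,0,0]]]' 30
cat > w.py <<'E'
from h import *
p=np.load("p.npy");o=robot.get_obs();M=R.from_quat(o["tool_rot"]).as_matrix()
print("t",round(o["time"],2),"box mm",(inv(p,o["position"])*1e3).round(1),"z",(o["position"][2]*1e3).round(1),"heading err (turn +)",round(np.arctan2(-M[1,2],-M[0,2])-p[2],3),"F",o["ft_force"].round(1),"w",round(o["grip_width"],3),"tilt",M[:,0].round(3),"pos",o["position"].round(3))
E
python3 w.py
```

```text
time: 0.77
position: [0.381, -0.3598, 0.2277]
tool_rot: [-0.7, -0.089, 0.703, -0.087]
ft_force: [0.1, -0.7, 0.4]
grip_width: 0.0417
t 0.77 box mm [-249.  -276.3] z 227.7 heading err (turn +) 0.085 F [ 0.1 -0.7  0.4] w 0.042 tilt [-0.005  0.003 -1.   ] pos [ 0.381 -0.36   0.228]
```

```bash
python3 -m inch '[[[-0.1,-3.5,-1.2,0.085,0],[-0.1,-3.5,-1.2,0,0],[0,-3.5,-1.2,0,0],[0,-3.5,-1,0,0],[0,-3.5,-1,0,0],[0,-3.5,-0.5,0,0],[0,-3.5,0,0,0],[0,-3.5,0,0,0]]]' ; python3 w.py
```

```text
time: 1.43
position: [0.3992, -0.0623, 0.2283]
tool_rot: [0.705, 0.057, -0.705, 0.057]
ft_force: [0.8, 0.7, -0.3]
grip_width: 0.001
t 1.43 box mm [-182.3   14.1] z 228.3 heading err (turn +) -0.003 F [ 0.8  0.7 -0.3] w 0.001 tilt [ 0. -0. -1.] pos [ 0.399 -0.062  0.228]
```

```bash
python3 -m inch '[[[0,-2.7,0.2,0,0],[0,-2.2,0.2,0,0],[2,0,0,0,0],[3,0,0,0,0],[3,0,0,0,0],[3,0,0,0,0],[0.8,0,0,0,0],[0,0,0,0,0]]]' ; python3 w.py; python3 -c "
from h import *
cv2.imwrite('pics/w1.png',cv2.cvtColor(camera('wrist'),cv2.COLOR_RGB2BGR))"
```

```text
time: 2.1
position: [0.3841, -0.0035, 0.1075]
tool_rot: [0.706, 0.062, -0.703, 0.061]
ft_force: [-0.3, 0.3, -0.7]
grip_width: 0.0004
t 2.1 box mm [-187.4   74.6] z 107.5 heading err (turn +) 0.01 F [-0.3  0.3 -0.7] w 0.0 tilt [ 0.004  0.001 -1.   ] pos [ 0.384 -0.004  0.107]
```

View pics/w1.png

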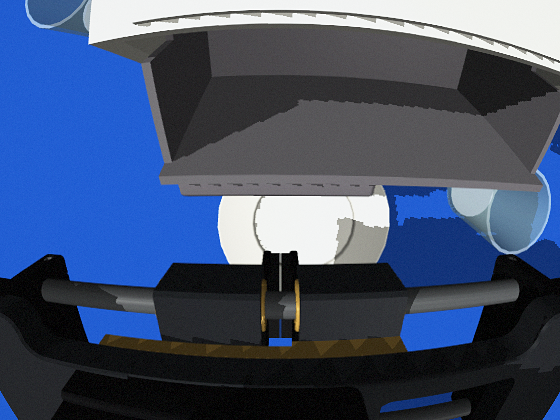

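The wrist view shows the closed fingers at (280,258), in front of the lip, which spans (180–375, 188). Pushing.

```bash
python3 -m inch '[[[0,0,-1,0.01,0],[0,0,-1,0,0],[0,0,-1,0,0],[0,0,-1,0,0],[0,0,-1,0,0],[0,0,-1,0,0]]]' ; python3 w.py;  python3 -m inch '[[[0,0,-0.7,0,0],[0,0,-0.7,0,0],[0,0,-0.5,0,0],[0,0,-0.4,0,0]]]'; python3 w.py
```

```text
time: 2.65
position: [0.4421, 0.0078, 0.1127]
tool_rot: [-0.703, -0.059, 0.707, -0.057]
ft_force: [-2.7, -1.0, 1.9]
grip_width: 0.0005
t 2.65 box mm [-128.4   76.2] z 112.7 heading err (turn +) -0.001 F [-2.7 -1.   1.9] w 0.001 tilt [-0.006  0.001 -1.   ] pos [0.442 0.008 0.113]
time: 2.98
position: [0.4666, 0.0119, 0.116]
tool_rot: [-0.702, -0.059, 0.708, -0.059]
ft_force: [-13.6, -9.5, 7.0]
grip_width: 0.0006
t 2.98 box mm [-103.6   76.2] z 116.0 heading err (turn +) 0.003 F [-13.6  -9.5   7. ] w 0.001 tilt [-0.008 -0.001 -1.   ] pos [0.467 0.012 0.116]
```

```bash
python3 -m inch '[[[0.1,0,-0.4,0,0],[0.1,0,-0.4,0,0],[0,0,0,0,0]]]' ; python3 w.py;  python3 -m inch '[[[0,0,0.6,0,0],[0,0,2,0,0],[0,0,2,0,0],[0,0,1,0,0],[0,0,0,0,0]]]'; python3 w.py; python3 -c "
from h import *
cv2.imwrite('pics/w2.png',cv2.cvtColor(camera('wrist'),cv2.COLOR_RGB2BGR))"
```

```text
time: 3.23
position: [0.4655, 0.0128, 0.114]
tool_rot: [-0.694, -0.061, 0.715, -0.061]
ft_force: [0.3, 0.0, 0.7]
grip_width: 0.0005
t 3.23 box mm [-104.5   77.4] z 114.0 heading err (turn +) 0.007 F [0.3 0.  0.7] w 0.0 tilt [-0.03  -0.003 -1.   ] pos [0.466 0.013 0.114]
time: 3.65
position: [0.4147, 0.0021, 0.1164]
tool_rot: [-0.699, -0.059, 0.71, -0.061]
ft_force: [0.4, -0.3, -0.5]
grip_width: 0.0004
t 3.65 box mm [-156.3   75.1] z 116.4 heading err (turn +) 0.006 F [ 0.4 -0.3 -0.5] w 0.0 tilt [-0.016 -0.004 -1.   ] pos [0.415 0.002 0.116]
```

View pics/w2.png

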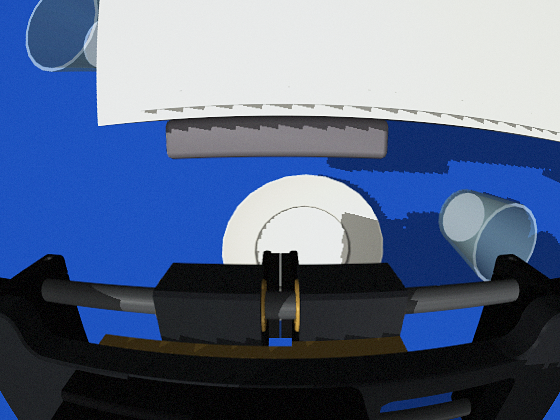

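The bin is shut: the lip at (275,140) stands just proud of the box front, the stop was felt at box x −103.6, and the cups and saucer are unmoved. Next I'll rise and go behind the latch.

```bash
python3 -m inch '[[[-3,0,0.3,0,0],[-3.5,0,0,0,0],[-3.5,0,0,0,0],[-3,0,0,0,0],[0,0,0,0,0]]]'; python3 w.py; python3 -m inch '[[[0,3,-0.5,0,0],[0,3.2,-1,0,0],[0,3.2,-2,0,0],[0,3.2,-2,0,0],[0,3.2,-2,0,0],[0,3.2,-2,0,0],[0,2.5,-2,0,0],[0,0,0,0,0]]]'; python3 w.py
```

```text
time: 4.12
position: [0.4219, 0.0011, 0.2511]
tool_rot: [-0.701, -0.058, 0.708, -0.061]
ft_force: [1.0, -0.5, 0.7]
grip_width: 0.0006
t 4.12 box mm [-149.4   72.9] z 251.1 heading err (turn +) 0.004 F [ 1.  -0.5  0.7] w 0.001 tilt [-0.01  -0.004 -1.   ] pos [0.422 0.001 0.251]
time: 4.78
position: [0.5876, -0.2004, 0.255]
tool_rot: [0.709, 0.057, -0.7, 0.066]
ft_force: [0.7, -0.4, 0.1]
grip_width: 0.0005
t 4.78 box mm [ -19.1 -153. ] z 255.0 heading err (turn +) 0.009 F [ 0.7 -0.4  0.1] w 0.0 tilt [ 0.013 -0.011 -1.   ] pos [ 0.588 -0.2    0.255]
```

```bash
python3 -m inch '[[[0,0.8,0,0,0],[2,0.1,0,0,0],[1.5,0,0,0,0],[0,0,0,0,0]]]'; python3 w.py; python3 -c "
from h import *
cv2.imwrite('pics/w3.png',cv2.cvtColor(camera('wrist'),cv2.COLOR_RGB2BGR))"
```

```text
time: 5.12
position: [0.5936, -0.2131, 0.2178]
tool_rot: [0.71, 0.056, -0.698, 0.066]
ft_force: [-0.0, 0.1, 0.2]
grip_width: 0.0003
t 5.12 box mm [ -15.2 -166.5] z 217.8 heading err (turn +) 0.008 F [-0.   0.1  0.2] w 0.0 tilt [ 0.018 -0.014 -1.   ] pos [ 0.594 -0.213  0.218]
```

View pics/w3.png

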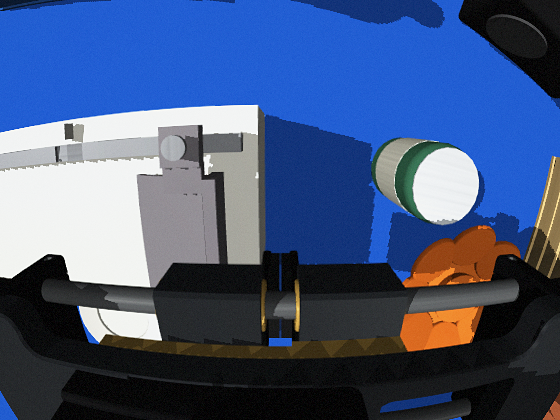

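The fingertips at (280,258) stand clear of the latch's push edge at about x=222, just off the box's end edge at x=262. I'll descend and approach.

```bash
python3 -m inch '[[[2,0,0,0,0],[2,0,0,0,0],[0.5,0,0,0,0],[0,0,0,0,0],[0,-0.8,0,0,0],[0,-0.8,0,0,0]]]'; python3 w.py; python3 -m inch '[[[0,-0.6,0,0,0],[0,-0.6,0,0,0],[0,-0.6,0,0,0]]]'; python3 w.py
```

```text
time: 5.67
position: [0.5949, -0.1982, 0.1784]
tool_rot: [0.714, 0.054, -0.695, 0.069]
ft_force: [-0.1, 0.2, -0.1]
grip_width: 0.0007
t 5.67 box mm [ -11.5 -152. ] z 178.4 heading err (turn +) 0.009 F [-0.1  0.2 -0.1] w 0.001 tilt [ 0.028 -0.019 -0.999] pos [ 0.595 -0.198  0.178]
time: 5.92
position: [0.5927, -0.1795, 0.1811]
tool_rot: [0.715, 0.052, -0.693, 0.072]
ft_force: [0.2, -6.7, -4.2]
grip_width: 0.0007
t 5.92 box mm [ -10.6 -133.2] z 181.1 heading err (turn +) 0.011 F [ 0.2 -6.7 -4.2] w 0.001 tilt [ 0.033 -0.024 -0.999] pos [ 0.593 -0.179  0.181]
```

```bash
python3 -m inch '[[[0.3,-0.7,0,0,0],[0.3,-0.7,0,0,0],[0.3,-0.7,0,0,0],[0.2,-0.7,0,0,0],[0.1,-0.7,0,0,0],[0.1,-0.7,0,0,0]]]'; python3 w.py; python3 -m inch '[[[0.1,-0.6,0,0,0],[0.1,-0.6,0,0,0],[0.1,-0.6,0,0,0]]]'; python3 w.py
```

```text
time: 6.42
position: [0.5909, -0.1519, 0.1775]
tool_rot: [0.72, 0.041, -0.687, 0.089]
ft_force: [-1.4, -6.8, 2.1]
grip_width: 0.0004
t 6.42 box mm [  -7.8 -105.7] z 177.5 heading err (turn +) 0.02 F [-1.4 -6.8  2.1] w 0.0 tilt [ 0.052 -0.063 -0.997] pos [ 0.591 -0.152  0.178]
time: 6.67
position: [0.589, -0.1403, 0.1777]
tool_rot: [0.721, 0.036, -0.685, 0.096]
ft_force: [-1.6, -7.6, 2.2]
grip_width: 0.0002
t 6.67 box mm [ -7.8 -94. ] z 177.7 heading err (turn +) 0.025 F [-1.6 -7.6  2.2] w 0.0 tilt [ 0.058 -0.079 -0.995] pos [ 0.589 -0.14   0.178]
```

```bash
python3 -m inch '[[[0.1,-1,0,0,0],[0.1,-1,0,0,0],[0.1,-1,0,0,0]]]'; python3 w.py
```

```text
time: 6.92
position: [0.5854, -0.1188, 0.1778]
tool_rot: [0.722, 0.031, -0.683, 0.104]
ft_force: [-2.5, -7.5, 4.2]
grip_width: 0.0004
t 6.92 box mm [ -7.8 -72.2] z 177.8 heading err (turn +) 0.029 F [-2.5 -7.5  4.2] w 0.0 tilt [ 0.065 -0.098 -0.993] pos [ 0.585 -0.119  0.178]
```

```bash
for i in 1; do python3 -m inch '[[[0.1,-0.8,0,0,0]]]'; python3 w.py; python3 -m inch '[[[0.1,-0.7,0,0,0]]]'; python3 w.py; python3 -m inch '[[[0.1,-0.6,0,0,0]]]'; python3 w.py; done | grep box
```

```text
t 7.0 box mm [ -7.9 -66.2] z 177.9 heading err (turn +) 0.03 F [-2.4 -6.8  2.4] w 0.001 tilt [ 0.068 -0.103 -0.992] pos [ 0.584 -0.113  0.178]
t 7.08 box mm [ -7.9 -61.2] z 177.9 heading err (turn +) 0.032 F [-1.3 -7.6  3.5] w 0.001 tilt [ 0.07  -0.109 -0.992] pos [ 0.584 -0.108  0.178]
t 7.17 box mm [ -7.9 -57.1] z 178.0 heading err (turn +) 0.034 F [-1.6 -9.5  2.7] w 0.001 tilt [ 0.072 -0.114 -0.991] pos [ 0.583 -0.104  0.178]
```

```bash
for i in 1; do python3 -m inch '[[[0.1,-0.6,0,0,0]]]'; python3 w.py; python3 -m inch '[[[0.1,-0.6,0,0,0]]]'; python3 w.py;  done | grep box
```

```text
t 7.25 box mm [ -7.9 -53.8] z 178.1 heading err (turn +) 0.036 F [-2.4 -9.5  1.1] w 0.0 tilt [ 0.074 -0.12  -0.99 ] pos [ 0.582 -0.101  0.178]
t 7.33 box mm [ -7.9 -50.9] z 178.1 heading err (turn +) 0.038 F [ -2.4 -11.4   2.3] w 0.001 tilt [ 0.077 -0.127 -0.989] pos [ 0.582 -0.098  0.178]
```

```bash
for i in 1; do python3 -m inch '[[[0.1,-0.6,0,0,0]]]'; python3 w.py; python3 -m inch '[[[0.1,-0.6,0,0,0]]]'; python3 w.py;  done | grep box
```

```text
t 7.42 box mm [ -7.9 -48.1] z 178.2 heading err (turn +) 0.041 F [ -2.2 -10.6   2.9] w 0.0 tilt [ 0.079 -0.135 -0.988] pos [ 0.581 -0.095  0.178]
t 7.5 box mm [ -7.7 -44.4] z 178.1 heading err (turn +) 0.042 F [-1.4 -5.5  3.2] w 0.0 tilt [ 0.082 -0.139 -0.987] pos [ 0.581 -0.091  0.178]
```

```bash
python3 -m inch '[[[0,-0.3,0,0,0]]]'|grep ft_; python3 w.py; python3 -c "
from h import *
a=camera('scene')[175:275,195:335];b=camera('top')[140:290,240:440]
a=cv2.resize(a,(784,560),interpolation=cv2.INTER_CUBIC)
cv2.imwrite('pics/s4.png',a[:,:,::-1]); cv2.imwrite('pics/t4.png',cv2.resize(b,(800,600),interpolation=cv2.INTER_CUBIC)[:,:,::-1])"
```

```text
ft_force: [0.5, -5.3, -3.1]
t 7.58 box mm [ -7.7 -42.3] z 178.7 heading err (turn +) 0.043 F [ 0.5 -5.3 -3.1] w 0.0 tilt [ 0.083 -0.142 -0.986] pos [ 0.581 -0.089  0.179]
```

View pics/s4.png

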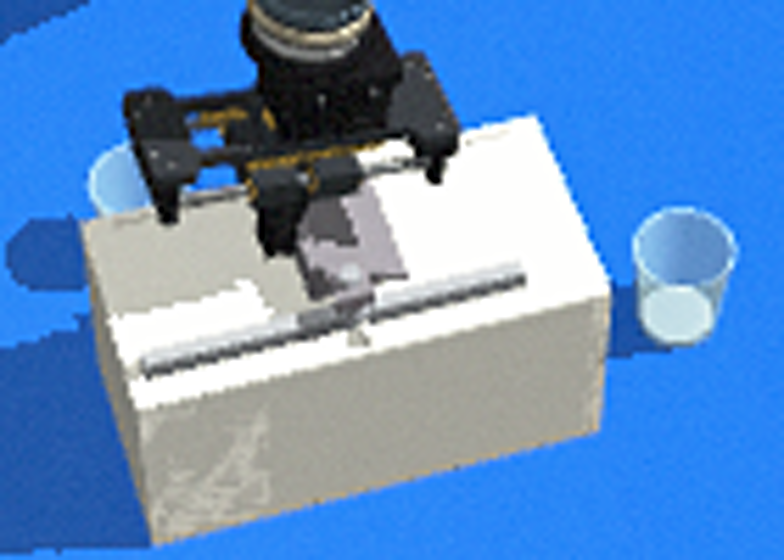

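The latch is close to the notch: pin head at (350,275), tab at (360,335). I'll compute q from the pin head's shift.

Run:
```python
from h import *
p=np.load("p.npy")
for c in [(192,312),(350,275)]: print(inv(p,atz("scene",cb(c),.203)))
for c in [(158,335),(313,298)]: print(inv(p,atz("scene",cb(c),.186)))
print("predicted pin-head px for q",[(q,((proj("scene",B(p,[.05,-.119+ (q-109)/1e3+.114,.203]))[0]+.5-[195,175])*5.6).round()) for q in (100,105,111)])
```

```text
[ 0.05439401 -0.10502745]
[ 0.05477315 -0.00837596]
[ 0.05236138 -0.1261548 ]
[ 0.05234114 -0.03093563]
predicted pin-head px for q [(100, array([339., 272.])), (105, array([347., 270.])), (111, array([357., 267.]))]
```

```bash
python3 -m inch '[[[0.1,-0.3,0,0,0]]]'>/dev/null; python3 w.py; python3 -m inch '[[[0,-0.3,0,0,0]]]'>/dev/null; python3 w.py
```

```text
t 7.77 box mm [ -7.3 -39.4] z 178.1 heading err (turn +) 0.043 F [-1.6 -5.   4.4] w 0.0 tilt [ 0.084 -0.142 -0.986] pos [ 0.581 -0.086  0.178]
t 7.85 box mm [ -7.3 -37.1] z 178.3 heading err (turn +) 0.043 F [-1.  -5.2 -0.3] w 0.0 tilt [ 0.085 -0.144 -0.986] pos [ 0.58  -0.084  0.178]
```

The force peaked at 11 N at TCP y ≈ −48 and then fell, so the pin may already be in. I'll back off and look before pushing further.

```bash
python3 -m inch '[[[0,1,0,0,0],[0,2,0,0,0],[0,2,0,0,0],[-3,2,0,0,0],[-3,0,2,0,0],[-3,0,3,0,0],[-2,0,4,0,0],[0,0,4,0,0]]]'>/dev/null; python3 w.py; python3 -m inch '[[[0,0,4,0,0],[0,0,3,0,0],[0,0,3,0,0],[0,0,0,0,0]]]'>/dev/null; python3 w.py
python3 - <<'E'
from h import *
a=camera('scene')[195:255,205:295];c=camera('wrist')
cv2.imwrite('pics/s5.png',cv2.resize(a,(792,528),interpolation=cv2.INTER_CUBIC)[:,:,::-1]);cv2.imwrite('pics/w5.png',c[:,:,::-1])
E
```

```text
t 8.52 box mm [-133.9  -96.7] z 291.5 heading err (turn +) 0.049 F [-0.9 -0.7 -0.1] w -0.0 tilt [ 0.091 -0.133 -0.987] pos [ 0.465 -0.164  0.291]
t 8.85 box mm [-241.8  -97.9] z 286.0 heading err (turn +) 0.048 F [ 0.1  1.  -0.3] w 0.0 tilt [ 0.093 -0.13  -0.987] pos [ 0.359 -0.183  0.286]
```

View pics/s5.png

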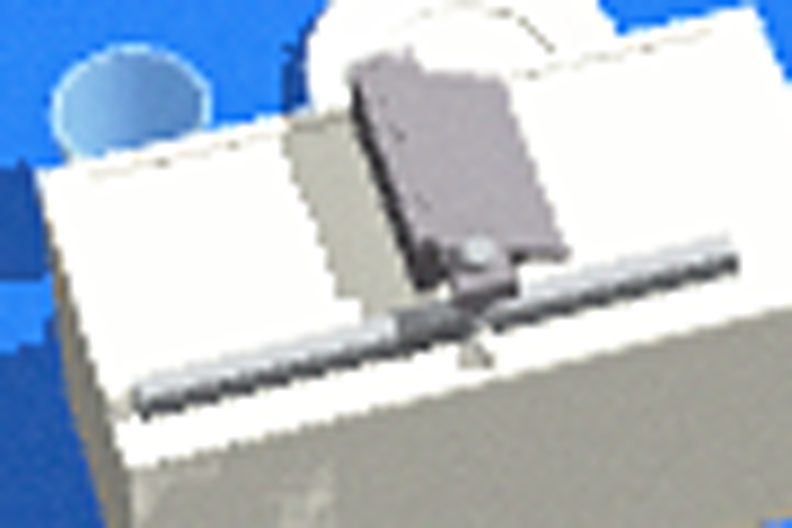

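Run:
```python
from h import *
p=np.load("p.npy")
cc=lambda P:((proj("scene",B(p,P))+.5-[205,195])*8.8).round(0).tolist()
print("notch gap ends+mid",cc([[.05,-.012,.164],[.05,-.005,.164],[.05,.002,.164]]))
for q in(103,108,111.5,115): print(q,"head",cc([.05,-.1165+q/1e3,.203]),cc([.05,-.1165+q/1e3,.200]),"pushtop",cc([[-.066,-.135+q/1e3,.186],[.03,-.135+q/1e3,.186],[-.066,-.081+q/1e3,.152],[.03,-.081+q/1e3,.152]]))
print("box corners",cc([[-.075,-.15,.15],[.075,-.15,.15],[-.075,.15,.15]]))
```

```text
notch gap ends+mid [[452.0, 312.0], [469.0, 308.0], [486.0, 304.0]]
103 head [[446.0, 251.0]] [[446.0, 255.0]] pushtop [[321.0, 66.0], [386.0, 249.0], [453.0, 91.0], [521.0, 271.0]]
108 head [[459.0, 247.0]] [[459.0, 252.0]] pushtop [[333.0, 64.0], [399.0, 246.0], [465.0, 89.0], [534.0, 269.0]]
111.5 head [[468.0, 245.0]] [[468.0, 250.0]] pushtop [[342.0, 62.0], [408.0, 244.0], [474.0, 87.0], [542.0, 267.0]]
115 head [[477.0, 243.0]] [[477.0, 248.0]] pushtop [[350.0, 60.0], [416.0, 242.0], [482.0, 85.0], [551.0, 264.0]]
box corners [[31.0, 174.0], [120.0, 469.0], [747.0, 10.0]]
```

View pics/w5.png

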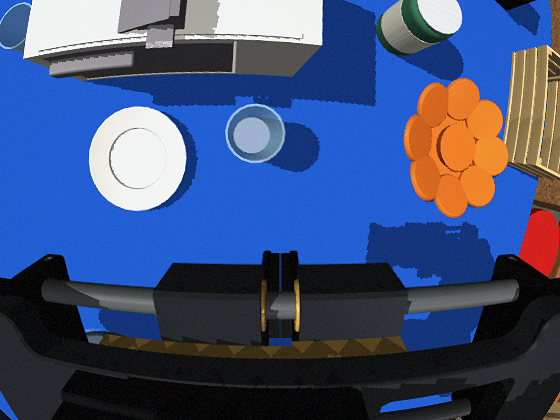

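The wrist view shows the tongue at (160,38) standing in front of the shut bin, with saucer and cup in place. The scene view puts the latch at about 113 mm. One closer wrist look will check the pin against the notch.

```bash
python3 -m inch '[[[-0.5,0,-3,0,0],[-0.5,0,-3,0,0],[-0.5,0,-3,0,0],[-0.5,0,-3,0,0],[0,0,-3,0,0],[0,0,-3,0,0],[0,0,-3,0,0],[0,0,0,0,0]]]'>/dev/null; python3 w.py
python3 - <<'E'
from h import *
p=np.load("p.npy");i=camera_info("wrist");im=camera("wrist");np.save("w6.npy",im)
K=i["camera_matrix"]
def wp(P):
    X=B(p,P);return cv2.fisheye.projectPoints(X[:,None],np.array(i["rvec"],float).reshape(3,1),np.array(i["tvec"],float).reshape(3,1),K,np.zeros(4))[0][:,0]
n=wp([[.05,-.005,.164]])[0];x0,y0=int(n[0])-70,int(n[1])-60;x0=max(0,min(x0,420));y0=max(0,min(y0,315))
cr=lambda P:((wp(P)+.5-[x0,y0])*5.6).round().tolist()
cv2.imwrite("pics/w6.png",cv2.resize(im[y0:y0+105,x0:x0+140],(784,588),interpolation=cv2.INTER_CUBIC)[:,:,::-1])
print(i,"notch",n,x0,y0)
print("gap",cr([[.05,-.012,.164],[.05,.002,.164]]),"corners",cr([[.075,-.15,.15],[.075,.15,.15]]))
for q,h in((105,.203),(109,.2),(111.5,.2),(114,.2),(111.5,.206),(120,.203)):print(q,h,cr([[.05,-.1165+q/1e3,h],[.03,-.135+q/1e3,.186]]))
E
```

```text
t 9.62 box mm [ -7.  -84.6] z 323.9 heading err (turn +) 0.051 F [0.3 0.1 0.5] w 0.0 tilt [ 0.114 -0.128 -0.985] pos [ 0.588 -0.131  0.324]
{'camera_matrix': array([[325.1922621 ,   0.        , 279.87832898],
       [  0.        , 325.1922621 , 216.48810733],
       [  0.        ,   0.        ,   1.        ]]), 'rvec': array([-2.22518593,  1.84514534,  0.02035374]), 'tvec': array([-0.29081385,  0.51329031,  0.5554857 ])} notch [175.66274896 157.66004677] 105 97
gap [[438.0, 342.0], [359.0, 343.0]] corners [[1210.0, 224.0], [-329.0, 236.0]]
105 0.203 [[397.0, 348.0], [528.0, 470.0]]
109 0.2 [[375.0, 348.0], [503.0, 470.0]]
111.5 0.2 [[359.0, 348.0], [488.0, 470.0]]
114 0.2 [[343.0, 348.0], [472.0, 470.0]]
111.5 0.206 [[352.0, 349.0], [488.0, 470.0]]
120 0.203 [[301.0, 349.0], [436.0, 470.0]]
```

View pics/w6.png

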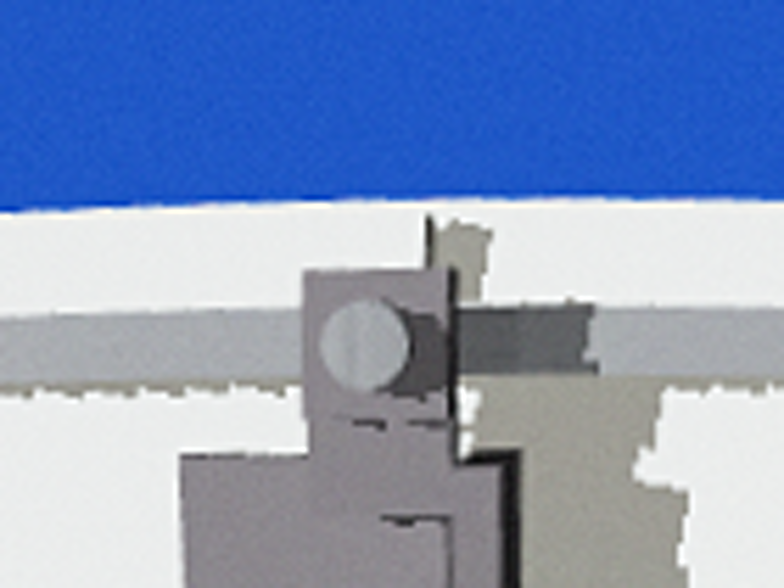

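Pin head at (365,345) matches q ≈ 110.6–113 mm, directly over the notch and inside the 109–114 window. The robot is clear of everything, so I'm handing in.

```bash
python3 w.py; python3 -c "
from rig import robot
print(robot.hand_in())"
```

```text
t 9.67 box mm [ -9.5 -84.1] z 323.2 heading err (turn +) 0.051 F [ 0.1 -0.9  0.3] w 0.0 tilt [ 0.11  -0.128 -0.986] pos [ 0.586 -0.131  0.323]
the job is handed in; nothing more can be done
None
```

I pushed the bin shut with the closed fingertips, then pushed the latch along its rail to the notch, backed off and handed in at 9.7 s. The arm was clear of everything at the end. I never pinched the latch.

- **Bin:** it reached its hard stop at about 18 N, and the later wrist views show it shut with the tongue in front of it.
- **Latch push:** the force rose to about 12 N near the top of the ramp, then dropped to about 5 N. I never saw it fall to zero. It stayed below the 15–20 N needed to drive the latch past the notch.
- **Latch position:** the wrist view gives about 110.6 mm, or about 113 mm after a rough offset correction against the tab. The scene view gives about 113 mm. Both fall inside the 109–114 mm window, but the 2–3 mm disagreement leaves little margin at the upper end.
- **Pin:** I could not measure how far it dropped. I infer it is in the notch from the force drop and the latch position.
- **Other items:** the cups, saucer, candy tray and tea tin look undisturbed in the last views. The kettle and spoon were not looked at again, but the arm did not go near them.
- **Tool tilt:** the tool leaned to about 10° while pushing. It caused no visible problem.

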